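# Draw a pump cover down evenly with four cam levers

### The arm

A 6-joint arm with a two-finger parallel gripper is mounted at the origin on the work surface. World frame = base frame: x ahead of the robot, y to its left, z up, the work surface at z = 0. Lengths are in m, angles in rad, forces in N, time in s.
With the tool pointing down it reaches from about 0.425 to 0.95 m from the base axis. Payload 3.5 kg.
Tool frame: the origin (TCP) lies on the centre line of the jaws, within the pads' length; the fingertips stand 19 mm ahead of it and the grasp point (between the pads) is the TCP; z points along the fingers, y is the line along which they close (so a half turn about z gives the same grasp; the last joint's range is limited). The gripper opens to 85 mm and grips with 20 to 120 N. Pads are 22 mm wide; open, the fingers measure 114 mm over their backs; the gripper's body (76 mm by 85 mm) begins 54 mm behind the grasp point. The pads swing forward as they close: fully open they stand 13 mm farther back than shut.
Start: joints at [-1.304, 0.286, 1.577, -0, 1.279, -0.15], TCP at [0.273, -0.617, 0.25] pointing down, gripper open.
Joint ranges: [-2.77, 2.77], [-0.9, 2.22], [0.21, 2.48], [-1.53, 4.67], [0.24, 2.81], [-2.84, 2.84]. Speed limits (rad/s): [2.79, 2.79, 3.14, 3.14, 3.14, 3.14].

### API

Orientations are given as a unit quaternion [x, y, z, w].
In Python, from plant import status, cams, ctrl gives the robot as it stands.
- The arm moves only by the shell command python3 -m inch 'ROWS' [FORCE]. ROWS is JSON, a list of rows, each a list of 3 entries, a list of its own where there are three numbers: the opening, from -1 (shut) to 1 (fully open), then the shift along the tool's x, y, z in cm, then the turn about the tool's z in rad. In form: [[jaw, [dx, dy, dz], twist], ...]. A call has 1 to 20 rows; each row is the pose to reach, as a shift and turn from the pose commanded when the call began, along the tool's axes at that moment; what a row does not reach only later rows make up. A row lasts 1/10 s, in which the tool goes at most 50 mm and 8.59 degrees, less where a joint would pass 70% of its speed; a pose out of reach is approached as far as the arm can. A call with a gripper value outside its range is refused whole. The fingers move at their own pace and stop on an object; FORCE is the grip in N (left out, the last holds). Time passes only in rows, so rows that repeat a pose let the fingers close. It gives the time, the measured TCP pose, the force and the opening at its end, in the units of the state.
- status.get_state(): the state, without advancing time (a new reading comes with each control period).
- cams.read_camera(name): name is "scene" or "top" or "wrist"; returns the picture (400x640x3 uint8, blue, green, red); there is no depth.
- cams.calibration(name): a dict with "camera_matrix" (3x3 intrinsics, pixels), "cam_to_world" (4x4, takes a point from camera to world coordinates); the wrist camera has in their place "mount" (4x4, takes a point from camera to tool coordinates, whose origin is the TCP and whose axes are the flange's). Camera axes: x right, y down, z forward; pixel columns grow to the right and rows downward; lengths in m; the calibration is good to about 2 mm. A picture is of the moment at which its call begins: read the wrist's pose just before it. calibration takes no time and is no camera call.
- ctrl.sign_off(): hands the job in, once; it reports no verdict.
The state is a dict: "time": time; "qpos": joint angles; "dq": joint speeds; "joint_efforts": joint torques, N m; "eef_pos": TCP position; "tcp_rot": TCP orientation; "contact_force": force on the tool from outside, world axes, zero at the start; "wrist_torque": the same for the moment, N m; "opening": opening from 0.0 (shut) to 1.0 (fully open).
Only numpy, scipy, OpenCV 4.12 (cv2) and the standard library are available. Lean on these libraries where they do the work, as an engineer would, in place of code of your own. Each camera call takes 0.05 s, during which the arm holds its last target. There are 200 camera calls.

### The job

Draw the pump cover down evenly onto its gasket with its four red-tipped cam levers: first press each lever about half way down, going crosswise (a lever, then the one diagonally opposite, then the other two), then go round crosswise again and press each until it is snug. Press by feel, gently enough not to crush the gasket, keep the cover level as it comes down, and leave the other things on the bench where they are.

Things in the scene. Friction and masses are not known exactly. Their poses are not given: they have to be found in the camera images.
- housing: blue pump housing fixed to the bench, 175 mm square, 59 mm tall; origin at the centre of its underside, z up. Studs at (+-55, +-55) mm each carry a cam lever, pivot 112 mm up: 0 at (+x,+y), 1 at (+x,-y), 2 at (-x,-y), 3 at (-x,+y); 0 and 2 are opposite, so are 1 and 3. Guide lugs (to 80 mm up) stand midway along the sides, outside the cover.
- cover: loose aluminium cover, 150 x 150 x 12 mm, with a round boss (58 mm wide, 22 mm high); origin at the centre of its underside. Soft springs hold its underside about 70 mm above the bench, some 6 mm above the green gasket under it, until the levers draw it down. The gasket's thickness differs by up to 1.8 mm either way, unknown.
- lever0 (a joint): cam lever 0, pivot at (55,55) mm of the housing, pointing to its -y; rises outward at 45 degrees at value 0, level at 0.785 rad, grows as pressed down; starts at 0 to 0.12. It stays where it is left. Half way is about 0.4 rad; it gets snug somewhere from 0.65 to 1.1.
- tip0 (a point): axis, at mid-width, of the red roller at the end of lever 0: 20 mm in diameter, 26 mm wide, turns freely, 65 mm from the lever's pivot and moving with it. Press on its top from above with shut fingertips.
- foot0: brass foot (28 mm collar) on stud 0, driven down by its cam lever (10 mm per rad) onto the cover's top; origin at the centre of its underside, about 2 mm above the cover at lever value 0.
- lever1 (a joint): cam lever 1, pivot at (55,-55) mm of the housing, pointing to its -x; rises outward at 45 degrees at value 0, level at 0.785 rad, grows as pressed down; starts at 0 to 0.12. While moving slowly, pushed straight down on the roller it takes 5 to 7 N when up at 45 degrees, 4 to 5 N when nearly level and the cover is still free.
- tip1 (a point): axis, at mid-width, of the red roller at the end of lever 1: 20 mm in diameter, 26 mm wide, turns freely, 65 mm from the lever's pivot and moving with it. Press on its top from above with shut fingertips.
- foot1: brass foot (28 mm collar) on stud 1, driven down by its cam lever (10 mm per rad) onto the cover's top; origin at the centre of its underside, about 2 mm above the cover at lever value 0.
- lever2 (a joint): cam lever 2, pivot at (-55,-55) mm of the housing, pointing to its +y; rises outward at 45 degrees at value 0, level at 0.785 rad, grows as pressed down; starts at 0 to 0.12. Once the cover meets the gasket the push, still moving, rises over 4 to 6 mm of roller travel: 7 to 8 N is snug, stop there and let go. Over 11 N crushes the gasket. Held still it pushes back less: 1 to 4 N is snug, over 8 N crushes.
- tip2 (a point): axis, at mid-width, of the red roller at the end of lever 2: 20 mm in diameter, 26 mm wide, turns freely, 65 mm from the lever's pivot and moving with it. Press on its top from above with shut fingertips.
- foot2: brass foot (28 mm collar) on stud 2, driven down by its cam lever (10 mm per rad) onto the cover's top; origin at the centre of its underside, about 2 mm above the cover at lever value 0.
- lever3 (a joint): cam lever 3, pivot at (-55,55) mm of the housing, pointing to its +x; rises outward at 45 degrees at value 0, level at 0.785 rad, grows as pressed down; starts at 0 to 0.12. Yields and feels like levers 1 and 2; stays where it is left.
- tip3 (a point): axis, at mid-width, of the red roller at the end of lever 3: 20 mm in diameter, 26 mm wide, turns freely, 65 mm from the lever's pivot and moving with it. Press on its top from above with shut fingertips.
- foot3: brass foot (28 mm collar) on stud 3, driven down by its cam lever (10 mm per rad) onto the cover's top; origin at the centre of its underside, about 2 mm above the cover at lever value 0.
- wrench: steel wrench lying by the housing; origin in the middle of its underside or of its length. Bystander.
- driver: screwdriver; origin in the middle of its underside or of its length. Bystander.
- pad: green abrasive block 90 x 60 x 22 mm; origin in the middle of its underside or of its length. Bystander.
- plates: stack of steel flats 160 x 50 x 40 mm; origin in the middle of its underside or of its length. Bystander.
- oil: red can, 56 mm diameter, 130 mm tall; origin in the middle of its underside or of its length. Bystander.
- slug: steel slug, 48 mm diameter, 50 mm tall; origin in the middle of its underside or of its length. Bystander.
- cup: aluminium bowl, 80 mm wide, 50 mm tall; origin in the middle of its underside or of its length. Bystander.
There are look-alikes about, which are no part of the job. Leave any orange or turquoise look-alike of the cover alone.

How it is judged:
By the outcome, as a careful person would: the job done as asked, in the order asked, and still so for the second after the job is handed in, with the robot touching nothing.
It also fails if it takes over 72 s, if anything falls off the work surface, if the arm or the gripper's body presses on something with over 40 N, if the wrist force passes 120 N, or if a joint passes its speed limit or range.

## Working session

There is one attempt and no reset: what is moved stays moved. The work goes in short steps, Python scripts to look and compute and a shell command to move; the robot and the scene stay as the last step left them, time stands still between calls to the robot, and variables do not carry over. Pictures are saved under pics/ and viewed, on a budget of 10 in all, crops included, one or two more only if the job needs it, and the job is handed in when it is done.

```bash
mkdir -p pics; ls; python3 - <<'E'
from plant import status,cams
import cv2,numpy as np
s=status.get_state();print(s)
for n in("top","scene"):
    cv2.imwrite(f"pics/{n}0.png",cams.read_camera(n));c=cams.calibration(n);print(n,np.round(c["camera_matrix"],1).tolist(),np.round(c["cam_to_world"],3).tolist())
print(cams.calibration("wrist"))
E
```

```text
pics
{'time': 0.0, 'qpos': array([-1.30396244e+00,  2.87145581e-01,  1.57821385e+00,  1.50239524e-05,
        1.27856301e+00, -1.50007294e-01]), 'dq': array([ 5.00036042e-05,  3.53310230e-04,  2.90799538e-04,  8.48322897e-04,
       -4.11208312e-04, -1.13433583e-03]), 'joint_efforts': array([-2.44926659e-04, -4.05986559e+01, -2.92622727e+01, -1.85387412e-04,
        5.93953970e-03, -6.25125381e-06]), 'eef_pos': array([ 0.27315055, -0.61658598,  0.24894055]), 'tcp_rot': array([ 9.78358724e-01,  2.06912664e-01, -6.08277165e-05, -1.16332368e-03]), 'contact_force': array([0.06604566, 0.33165732, 0.01557088]), 'wrist_torque': array([-0.0015255 , -0.0375954 ,  0.01573076]), 'opening': 0.9981944478045411}
top [[462.3, 0.0, 319.7], [0.0, 462.3, 200.5], [0.0, 0.0, 1.0]] [[0.022, -0.986, 0.168, 0.26], [-1.0, -0.021, 0.006, 0.027], [-0.003, -0.168, -0.986, 1.533], [0.0, 0.0, 0.0, 1.0]]
scene [[490.8, 0.0, 318.7], [0.0, 490.8, 207.8], [0.0, 0.0, 1.0]] [[-0.134, 0.704, -0.698, 1.41], [0.991, 0.1, -0.09, 0.132], [0.006, -0.703, -0.711, 1.032], [0.0, 0.0, 0.0, 1.0]]
{'camera_matrix': array([[315.81046248,   0.        , 322.12269988],
       [  0.        , 315.81046248, 194.1746013 ],
       [  0.        ,   0.        ,   1.        ]]), 'mount': array([[ 7.95239918e-04, -9.47063634e-01, -3.21044921e-01,
         8.28552045e-02],
       [ 9.99999635e-01,  6.52749872e-04,  5.51461648e-04,
        -9.17918294e-04],
       [-3.12707241e-04, -3.21045243e-01,  9.47063807e-01,
        -1.25362519e-01],
       [ 0.00000000e+00,  0.00000000e+00,  0.00000000e+00,
         1.00000000e+00]])}
```

View pics/top0.png

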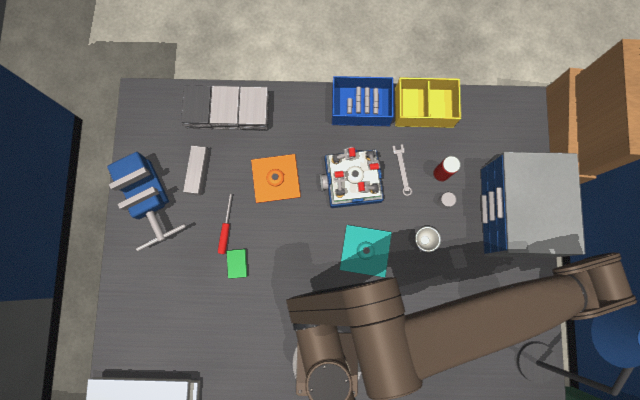

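View pics/scene0.png

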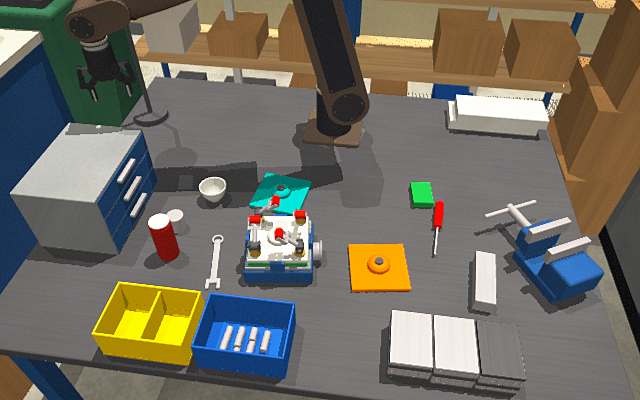

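The real cover is the aluminium one under red-tipped levers, at (355,175) in top and (280,240) in scene. The look-alikes are orange (275,178 top) and turquoise (366,250 top). The red can (446,168) and red screwdriver (224,238) are other red things. I'll check with one close crop.

```bash
cat >h.py <<'E'
import numpy as np,cv2
from scipy.spatial.transform import Rotation as R
from plant import status,cams
def cal(n):
    c=cams.calibration(n);K=np.array(c["camera_matrix"])
    if n!="wrist": return K,np.array(c["cam_to_world"])
    s=status.get_state();T=np.eye(4);T[:3,:3]=R.from_quat(s["tcp_rot"]).as_matrix();T[:3,3]=s["eef_pos"]
    return K,T@np.array(c["mount"])
def ray(K,T,uv):
    d=T[:3,:3]@np.linalg.inv(K)@np.array([uv[0],uv[1],1.]);return T[:3,3],d/np.linalg.norm(d)
def plane(K,T,uv,z):
    o,d=ray(K,T,uv);return o+d*(z-o[2])/d[2]
def proj(K,T,p):
    q=np.linalg.inv(T)@np.append(p,1);q=K@q[:3];return q[:2]/q[2]
def two(r1,r2):
    A=np.array([r1[1],-r2[1]]).T;t=np.linalg.lstsq(A,r2[0]-r1[0],rcond=None)[0]
    a=r1[0]+t[0]*r1[1];b=r2[0]+t[1]*r2[1];return (a+b)/2,np.linalg.norm(a-b)
def red(im):
    h=cv2.cvtColor(im,cv2.COLOR_BGR2HSV)
    m=(((h[...,0]<8)|(h[...,0]>172))&(h[...,1]>150)&(h[...,2]>70)).astype(np.uint8)
    n,l,st,c=cv2.connectedComponentsWithStats(m)
    return [(c[i],st[i]) for i in range(1,n) if st[i,4]>=8],m
E
python3 - <<'E'
from h import *
out=[]
for n,(x,y,w,h) in dict(top=(310,130,90,90),scene=(235,185,100,100)).items():
    im=cv2.imread(f"pics/{n}0.png");K,T=cal(n)
    out.append(cv2.resize(im[y:y+h,x:x+w],(400,400),interpolation=cv2.INTER_CUBIC))
    for c,s in red(im)[0]:
        print(n,np.round(c,1),s.tolist(),np.round(plane(K,T,c,.155),3))
cv2.imwrite("pics/crop1.png",np.hstack(out))
E
```

```text
top [351.6 151.5] [349, 148, 6, 9, 47] [ 0.65  -0.06   0.155]
top [374.  165.9] [370, 163, 9, 6, 46] [ 0.606 -0.129  0.155]
top [441.3 172.9] [434, 162, 19, 19, 178] [ 0.588 -0.334  0.155]
top [338.7 173.8] [335, 171, 8, 6, 43] [ 0.579 -0.021  0.155]
top [361. 186.] [358, 182, 7, 9, 47] [ 0.542 -0.089  0.155]
top [223.3 238.3] [218, 223, 12, 31, 229] [0.374 0.32  0.155]
scene [275.3 199.6] [272, 195, 8, 11, 67] [ 0.536 -0.092  0.155]
scene [438.2 214.3] [433, 201, 11, 29, 237] [0.53  0.319 0.155]
scene [299.4 213.7] [294, 210, 11, 9, 87] [ 0.577 -0.023  0.155]
scene [254.4 218.4] [249, 215, 12, 8, 88] [ 0.608 -0.13   0.155]
scene [165.3 242.6] [149, 221, 30, 40, 716] [ 0.714 -0.318  0.155]
scene [278.5 232.8] [275, 228, 8, 12, 77] [ 0.646 -0.062  0.155]
```

View pics/crop1.png

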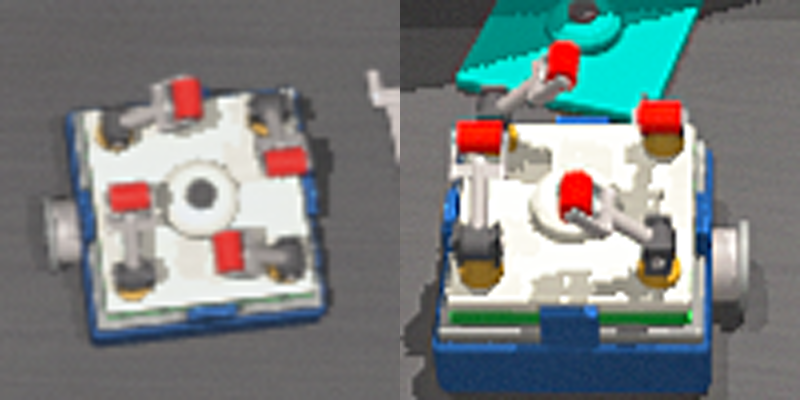

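The crop shows the white/aluminium cover on the blue housing with four red rollers at top (351,151), (374,166), (361,186) and (339,174). The pairs (351,151)/(361,186) and (374,166)/(339,174) are diagonal. This one has the green gasket, so I choose it. Next I'll triangulate.

```bash
cat >>h.py <<'E'
def toolshift(p,yaw=None):
    "shift (cm) and twist to bring TCP to p with tool x along yaw"
    s=status.get_state();M=R.from_quat(s["tcp_rot"]).as_matrix()
    d=M.T@(np.array(p)-s["eef_pos"])*100
    y0=np.arctan2(M[1,0],M[0,0]);t=0 if yaw is None else -((yaw-y0+np.pi)%(2*np.pi)-np.pi)
    return np.round(d,2),round(t,3)
E
python3 - <<'E'
from h import *
P=dict(A=((351.6,151.5),(278.5,232.8)),B=((374,165.9),(254.4,218.4)),D=((361,186),(275.3,199.6)),C=((338.7,173.8),(299.4,213.7)))
kt=cal("top");ks=cal("scene");t={}
for k,(a,b) in P.items():
    p,e=two(ray(*kt,a),ray(*ks,b));t[k]=p;print(k,p.round(4),round(e,4))
c=np.mean(list(t.values()),0)
# yaw: tips ideal in housing frame at v~.06 : 0:(55,55-r) 1:(55-r,-55) 2 -, 3 -
r=65*np.cos(np.pi/4-.06)/1000;i={'A':(.055,.055-r),'B':(.055-r,-.055),'D':(-.055,r-.055),'C':(r-.055,.055)}
z=sum(complex(*(t[k]-c)[:2])*complex(*i[k]).conjugate() for k in t);yaw=np.angle(z)
print(c,yaw);Rz=np.array([[np.cos(yaw),-np.sin(yaw)],[np.sin(yaw),np.cos(yaw)]])
for k in t: print(k,(Rz.T@(t[k]-c)[:2]-i[k]).round(4))
print(toolshift([c[0]-.05,c[1],.30],yaw))
E
```

```text
A [ 0.649  -0.0604  0.1582] 0.0017
B [ 0.6062 -0.1296  0.1532] 0.0012
D [ 0.541  -0.0897  0.1603] 0.0014
C [ 0.5782 -0.0217  0.1568] 0.0014
[ 0.59360726 -0.07533034  0.15713019] 0.1440760126230403
A [0.0019 0.0005]
B [-0.0017 -0.0005]
D [ 0.0009 -0.0003]
C [-0.0012  0.0003]
(array([ 46.65, -38.56,  -5.  ]), np.float64(0.273))
```

```bash
python3 - <<'E'
from h import *
kt=cal("top");ks=cal("scene")
print(two(ray(*kt,(494,254)),ray(*ks,(155,137))),two(ray(*kt,(482,155)),ray(*ks,(112,213))))
print(toolshift([.5436,-.0753,.40],.144))
E
```

```text
(array([ 0.34425205, -0.48055074,  0.16793141]), np.float64(0.0012942018581407638)) (array([ 0.64780639, -0.46617515,  0.16405936]), np.float64(0.017577079616752332))
(array([ 46.65, -38.59, -15.  ]), np.float64(0.273))
```

```bash
python3 -m inch '[[-1,[0,0,-7],0],[-1,[0,0,-7],0],[-1,[51.2,-36.6,-7],0.27],[-1,[51.2,-36.6,-7],0.27],[-1,[51.2,-36.6,-7],0.27],[-1,[51.2,-36.6,-7],0.27],[-1,[51.2,-36.6,-7],0.27],[-1,[51.2,-36.6,-7],0.27],[-1,[51.2,-36.6,-7],0.27],[-1,[51.2,-36.6,-7],0.27],[-1,[51.2,-36.6,-7],0.27],[-1,[51.2,-36.6,-7],0.27],[-1,[51.2,-36.6,-7],0.27],[-1,[51.2,-36.6,-7],0.27],[-1,[51.2,-36.6,-7],0.27],[-1,[51.2,-36.6,-7],0.27],[-1,[51.2,-36.6,-7],0.27],[-1,[51.2,-36.6,-7],0.27]]'
python3 - <<'E'
from h import *
print(status.get_state()["contact_force"],np.abs(status.get_state()["dq"]).max())
k=cal("wrist");im=cams.read_camera("wrist");cv2.imwrite("pics/w1.png",im)
ks=cal("scene");
for c,s in red(im)[0]: print(c.round(1),s.tolist(),plane(*k,c,.157).round(4))
E
```

```text
time: 1.9
eef_pos: [0.5928, -0.0762, 0.32]
tcp_rot: [0.997, 0.073, -0.0, 0.0]
contact_force: [-0.3, -0.6, -0.4]
opening: -0.001
[-0.30454703 -0.58757091 -0.41346275] 0.014268789111785255
[314.6 116.3] [305, 102, 21, 31, 603] [ 0.649  -0.0604  0.157 ]
[558.2 164. ] [516, 138, 99, 63, 3056] [ 0.6392 -0.2914  0.157 ]
[381.  171.5] [367, 162, 29, 20, 524] [ 0.608  -0.1291  0.157 ]
[262.5 185. ] [249, 175, 28, 20, 521] [ 0.5784 -0.02    0.157 ]
[ 25.1 242.5] [14, 211, 24, 63, 1277] [0.4821 0.2135 0.157 ]
[328.5 230.3] [319, 218, 20, 25, 421] [ 0.5406 -0.0896  0.157 ]
```

View pics/w1.png

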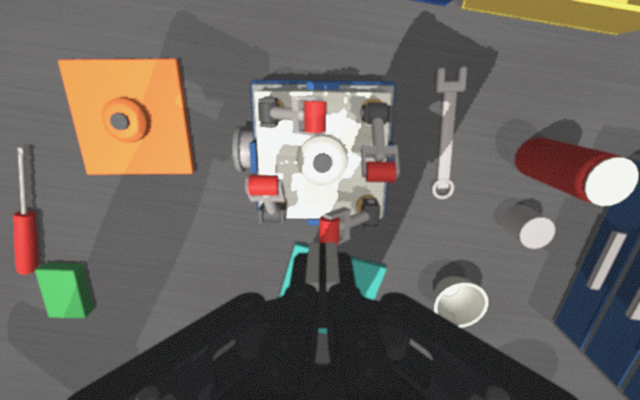

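The wrist view confirms the layout: rollers at (315,116), (381,171), (328,230), (262,185). Tips agree with the triangulation to about 2 mm. Now I'll start lever A and check the feel.

```bash
python3 -m inch '[[-1,[5.6,-0.65,9],0],[-1,[5.6,-0.65,12],0],[-1,[5.6,-0.65,12],0],[-1,[5.6,-0.65,12],0],[-1,[5.6,-0.65,12.5],0],[-1,[5.6,-0.65,13],0],[-1,[5.6,-0.65,13.2],0],[-1,[5.6,-0.65,13.4],0],[-1,[5.6,-0.6,13.6],0],[-1,[5.6,-0.5,13.75],0],[-1,[5.6,-0.4,13.9],0],[-1,[5.6,-0.3,14.05],0],[-1,[5.6,-0.2,14.2],0],[-1,[5.6,-0.1,14.3],0]]'
```

```text
time: 3.35
eef_pos: [0.6487, -0.0662, 0.1775]
tcp_rot: [0.997, 0.073, 0.0, 0.0]
contact_force: [-1.0, 0.5, 3.1]
opening: 0.002
```

```bash
python3 -m inch '[[-1,[0,0.1,0.15],0],[-1,[0,0.18,0.3],0],[-1,[0,0.26,0.45],0],[-1,[0,0.34,0.6],0],[-1,[0,0.42,0.75],0],[-1,[0,0.48,0.9],0],[-1,[0,0.54,1.05],0],[-1,[0,0.6,1.2],0]]'
```

```text
time: 4.15
eef_pos: [0.6495, -0.072, 0.1652]
tcp_rot: [0.997, 0.073, 0.0, 0.0]
contact_force: [-0.8, 0.0, 4.4]
opening: 0.002
```

```bash
python3 -m inch '[[-1,[0,0,-3.5],0],[-1,[-11.05,0.15,-3.5],0],[-1,[-11.05,0.15,-3.5],0],[-1,[-11.05,0.15,-3.5],0],[-1,[-11.05,0.15,-2.9],0],[-1,[-11.05,0.15,-2.4],0],[-1,[-11.05,0.15,-2.15],0],[-1,[-11.05,0.15,-1.95],0],[-1,[-11.05,0.05,-1.8],0],[-1,[-11.05,-0.07,-1.65],0],[-1,[-11.05,-0.18,-1.5],0],[-1,[-11.05,-0.3,-1.35],0],[-1,[-11.05,-0.41,-1.2],0],[-1,[-11.05,-0.5,-1.05],0],[-1,[-11.05,-0.6,-0.9],0],[-1,[-11.05,-0.68,-0.75],0],[-1,[-11.05,-0.77,-0.6],0],[-1,[-11.05,-0.86,-0.4],0],[-1,[-11.05,-0.95,-0.2],0],[-1,[-11.05,-1.02,-0.04],0]]'
```

```text
time: 6.15
eef_pos: [0.5385, -0.078, 0.1654]
tcp_rot: [0.997, 0.073, -0.0, -0.0]
contact_force: [2.9, -0.1, 4.6]
opening: 0.001
```

```bash
python3 -m inch '[[-1,[0,0,-3.5],0],[-1,[6.1,6,-3.5],0],[-1,[6.1,6,-3.5],0],[-1,[6.1,6,-3.5],0],[-1,[6.1,6,-2.9],0],[-1,[6.1,6,-2.4],0],[-1,[6.1,6,-2.15],0],[-1,[6.1,6,-1.95],0],[-1,[6,6,-1.8],0],[-1,[5.87,6,-1.65],0],[-1,[5.76,6,-1.5],0],[-1,[5.64,6,-1.35],0],[-1,[5.53,6,-1.2],0],[-1,[5.44,6,-1.05],0],[-1,[5.34,6,-0.9],0],[-1,[5.26,6,-0.75],0],[-1,[5.17,6,-0.6],0],[-1,[5.08,6,-0.4],0],[-1,[5,6,-0.2],0],[-1,[4.92,6,-0.04],0]]'
python3 -c "
from plant import status;print(status.get_state()['contact_force'])"
```

```text
time: 8.15
eef_pos: [0.5959, -0.1302, 0.1657]
tcp_rot: [0.997, 0.073, -0.0, -0.0]
contact_force: [-0.6, 2.1, 2.8]
opening: -0.001
[-0.63174688  2.07532081  2.80116103]
```

```bash
python3 -m inch '[[-1,[0,0,-3.5],0],[-1,[-0.15,-11,-3.5],0],[-1,[-0.15,-11,-3.5],0],[-1,[-0.15,-11,-3.5],0],[-1,[-0.15,-11,-2.9],0],[-1,[-0.15,-11,-2.4],0],[-1,[-0.15,-11,-2.15],0],[-1,[-0.15,-11,-1.95],0],[-1,[-0.07,-11,-1.8],0],[-1,[0.05,-11,-1.65],0],[-1,[0.16,-11,-1.5],0],[-1,[0.28,-11,-1.35],0],[-1,[0.4,-11,-1.2],0],[-1,[0.48,-11,-1.05],0],[-1,[0.58,-11,-0.9],0],[-1,[0.66,-11,-0.75],0],[-1,[0.75,-11,-0.6],0],[-1,[0.84,-11,-0.4],0],[-1,[0.92,-11,-0.2],0],[-1,[1,-11,-0.04],0]]'
python3 - <<'E'
from h import *
k=cal("scene");im=cams.read_camera("scene");kt=cal("top");it=cams.read_camera("top")
cv2.imwrite("pics/s2.png",np.hstack([cv2.resize(im[180:290,230:340],(400,400),interpolation=2),cv2.resize(it[130:220,310:400],(400,400),interpolation=2)]))
for c,s in red(im)[0]: print(c.round(1),s[4],plane(*k,c,.1364).round(4))
for c,s in red(it)[0]: print('top',c.round(1),s[4],plane(*kt,c,.1364).round(4))
E
```

```text
time: 10.15
eef_pos: [0.5898, -0.0199, 0.1662]
tcp_rot: [0.997, 0.073, -0.0, -0.0]
contact_force: [0.2, -2.9, 2.7]
opening: -0.002
[438.2 214.2] 236 [0.5113 0.323  0.1364]
[280.2 207.4] 34 [ 0.5435 -0.0784  0.1364]
[255.3 220.5] 84 [ 0.5975 -0.1313  0.1364]
[165.3 242.6] 716 [ 0.6987 -0.328   0.1364]
[299.4 224.3] 61 [ 0.595  -0.0201  0.1364]
[273.7 237.9] 75 [ 0.6479 -0.0743  0.1364]
[401.5 291. ] 10 [0.7608 0.2345 0.1364]
top [441.4 172.9] 179 [ 0.5923 -0.3394  0.1364]
top [373.4 170.1] 42 [ 0.5967 -0.1291  0.1364]
top [357.2 188.5] 28 [ 0.5377 -0.0794  0.1364]
top [223.3 238.4] 227 [0.3754 0.3243 0.1364]
```

View pics/s2.png

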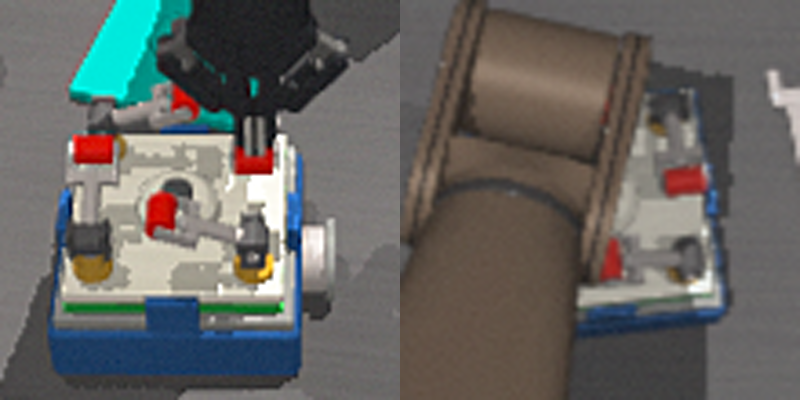

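All four levers are about half way, and the rollers' plane positions match v≈0.4. Now the second round, lever A first, with a reading in the air before contact.

```bash
python3 -m inch '[[-1,[0,0,-1.5],0],[-1,[5.1,6,-1.5],0],[-1,[5.1,6,-1.5],0],[-1,[5.1,6,-0.8],0],[-1,[5.1,6,-0.4],0],[-1,[5.1,6,-0.4],0],[-1,[5.1,6,-0.4],0]]'
python3 -m inch '[[-1,[0,0,0.15],0],[-1,[0,0,0.3],0],[-1,[0,0,0.4],0],[-1,[0,0.05,0.5],0],[-1,[0,0.09,0.6],0],[-1,[0,0.12,0.7],0],[-1,[0,0.16,0.8],0],[-1,[0,0.2,0.9],0]]'
```

```text
time: 10.95
eef_pos: [0.6481, -0.0707, 0.17]
tcp_rot: [0.997, 0.074, -0.001, -0.0]
contact_force: [-0.1, 0.1, 0.4]
opening: 0.0
time: 11.75
eef_pos: [0.6495, -0.0741, 0.162]
tcp_rot: [0.997, 0.073, 0.0, 0.0]
contact_force: [-2.0, -1.0, 5.0]
opening: 0.002
```

```bash
python3 -m inch '[[-1,[0,0.03,0.1],0],[-1,[0,0.06,0.2],0],[-1,[0,0.09,0.3],0],[-1,[0,0.11,0.4],0],[-1,[0,0.13,0.5],0]]'
python3 -m inch '[[-1,[0,0.02,0.1],0],[-1,[0,0.04,0.2],0],[-1,[0,0.06,0.3],0]]'
```

```text
time: 12.25
eef_pos: [0.6496, -0.0751, 0.1565]
tcp_rot: [0.997, 0.073, 0.0, 0.0]
contact_force: [-2.2, -0.1, 4.8]
opening: -0.004
time: 12.55
eef_pos: [0.6497, -0.0757, 0.1534]
tcp_rot: [0.997, 0.073, 0.0, 0.0]
contact_force: [-2.1, -1.0, 3.4]
opening: -0.004
```

```bash
for i in 1; do python3 -m inch '[[-1,[0,0.01,0.1],0],[-1,[0,0.02,0.2],0],[-1,[0,0.04,0.3],0]]'; done
python3 -m inch '[[-1,[0,0.01,0.1],0],[-1,[0,0.02,0.2],0],[-1,[0,0.03,0.3],0]]' | grep -E 'eef|force'
python3 -m inch '[[-1,[0,0,0.1],0],[-1,[0,0,0.2],0]]' | grep -E 'eef|force'
```

```text
time: 12.85
eef_pos: [0.6497, -0.0761, 0.1504]
tcp_rot: [0.997, 0.073, 0.0, -0.0]
contact_force: [-1.3, 0.4, 4.1]
opening: -0.002
eef_pos: [0.6498, -0.0764, 0.1475]
contact_force: [-2.5, 0.3, 5.0]
eef_pos: [0.6498, -0.0764, 0.1455]
contact_force: [-1.7, -0.2, 5.0]
```

```bash
python3 -m inch '[[-1,[0,0,0.08],0],[-1,[0,0,0.15],0]]' | grep -E 'eef|force'
python3 -m inch '[[-1,[0,0,0.08],0],[-1,[0,0,0.15],0]]' | grep -E 'eef|force'
```

```text
eef_pos: [0.6498, -0.0765, 0.1443]
contact_force: [-3.0, -1.3, 6.5]
eef_pos: [0.6499, -0.0765, 0.1432]
contact_force: [-2.2, -0.5, 6.6]
```

```bash
python3 -m inch '[[-1,[0,0,0.08],0],[-1,[0,0,0.15],0]]' | grep -E 'eef|force'
```

```text
eef_pos: [0.6499, -0.0766, 0.1421]
contact_force: [-2.6, -0.9, 8.5]
```

```bash
python3 -m inch '[[-1,[0,0,-4],0],[-1,[-11,-1.45,-4],0],[-1,[-11,-1.45,-4],0],[-1,[-11,-1.45,-4],0],[-1,[-11,-1.45,-3.3],0],[-1,[-11,-1.45,-2.9],0],[-1,[-11,-1.45,-2.9],0],[-1,[-11,-1.45,-2.9],0]]'
python3 -m inch '[[-1,[0,0,0.2],0],[-1,[0,0,0.4],0],[-1,[0,-0.05,0.55],0],[-1,[0,-0.1,0.7],0],[-1,[0,-0.14,0.8],0],[-1,[0,-0.18,0.9],0],[-1,[0,-0.22,1],0],[-1,[0,-0.25,1.1],0],[-1,[0,-0.28,1.2],0],[-1,[0,-0.31,1.3],0]]'
```

```text
time: 14.75
eef_pos: [0.5399, -0.0783, 0.1698]
tcp_rot: [0.997, 0.073, 0.0, -0.0]
contact_force: [-0.0, 0.2, 0.0]
opening: 0.002
time: 15.75
eef_pos: [0.5388, -0.0751, 0.1572]
tcp_rot: [0.997, 0.073, 0.001, 0.0]
contact_force: [2.7, 0.5, 3.5]
opening: 0.001
```

```bash
python3 -m inch '[[-1,[0,-0.03,0.1],0],[-1,[0,-0.05,0.2],0],[-1,[0,-0.07,0.3],0]]' | grep -E 'eef|force'
python3 -m inch '[[-1,[0,-0.02,0.1],0],[-1,[0,-0.04,0.2],0],[-1,[0,-0.06,0.3],0]]' | grep -E 'eef|force'
python3 -m inch '[[-1,[0,-0.01,0.1],0],[-1,[0,-0.02,0.2],0]]' | grep -E 'eef|force'
```

```text
eef_pos: [0.5386, -0.0744, 0.1542]
contact_force: [1.7, 0.1, 3.9]
eef_pos: [0.5385, -0.0738, 0.1512]
contact_force: [2.4, 0.3, 3.7]
eef_pos: [0.5385, -0.0736, 0.1491]
contact_force: [3.3, 0.7, 4.2]
```

```bash
python3 -m inch '[[-1,[0,-0.01,0.1],0],[-1,[0,-0.02,0.2],0]]' | grep -E 'eef|force'
python3 -m inch '[[-1,[0,0,0.08],0],[-1,[0,0,0.15],0]]' | grep -E 'eef|force'
```

```text
eef_pos: [0.5382, -0.0734, 0.147]
contact_force: [3.6, 0.0, 4.3]
eef_pos: [0.5383, -0.0734, 0.1457]
contact_force: [3.6, 0.7, 5.8]
```

```bash
python3 -m inch '[[-1,[0,0,0.08],0],[-1,[0,0,0.15],0]]' | grep -E 'eef|force'
```

```text
eef_pos: [0.5383, -0.0735, 0.1444]
contact_force: [2.7, -0.1, 6.4]
```

```bash
python3 -m inch '[[-1,[0,0,0.06],0],[-1,[0,0,0.12],0]]' | grep -E 'eef|force'
```

```text
eef_pos: [0.5384, -0.0736, 0.1436]
contact_force: [2.5, -0.4, 7.7]
```

```bash
python3 -m inch '[[-1,[0,0,-4],0],[-1,[4.9,6.5,-4],0],[-1,[4.9,6.5,-4],0],[-1,[4.9,6.5,-3.2],0],[-1,[4.9,6.5,-2.7],0],[-1,[4.9,6.5,-2.7],0],[-1,[4.9,6.5,-2.7],0]]'
python3 -m inch '[[-1,[0,0,0.2],0],[-1,[0,0,0.4],0],[-1,[-0.05,0,0.55],0],[-1,[-0.1,0,0.7],0],[-1,[-0.14,0,0.8],0],[-1,[-0.18,0,0.9],0],[-1,[-0.22,0,1],0],[-1,[-0.25,0,1.1],0],[-1,[-0.28,0,1.2],0],[-1,[-0.31,0,1.3],0]]'
```

```text
time: 18.05
eef_pos: [0.5945, -0.1294, 0.1683]
tcp_rot: [0.997, 0.074, -0.002, -0.001]
contact_force: [-0.3, 0.3, 1.1]
opening: -0.002
time: 19.05
eef_pos: [0.593, -0.131, 0.1567]
tcp_rot: [0.997, 0.073, -0.0, -0.0]
contact_force: [-0.5, 1.7, 3.0]
opening: 0.001
```

```bash
python3 -m inch '[[-1,[-0.03,0,0.1],0],[-1,[-0.05,0,0.2],0],[-1,[-0.07,0,0.3],0]]' | grep -E 'eef|force'
python3 -m inch '[[-1,[-0.02,0,0.1],0],[-1,[-0.04,0,0.2],0]]' | grep -E 'eef|force'
python3 -m inch '[[-1,[-0.01,0,0.1],0],[-1,[-0.02,0,0.2],0]]' | grep -E 'eef|force'
```

```text
eef_pos: [0.5923, -0.1311, 0.1537]
contact_force: [-0.3, 2.6, 3.1]
eef_pos: [0.5919, -0.1312, 0.1517]
contact_force: [0.7, 2.5, 3.3]
eef_pos: [0.5917, -0.1312, 0.1497]
contact_force: [-0.7, 1.6, 2.8]
```

```bash
python3 -m inch '[[-1,[-0.01,0,0.1],0],[-1,[-0.02,0,0.2],0]]' | grep -E 'eef|force'
python3 -m inch '[[-1,[0,0,0.08],0],[-1,[0,0,0.15],0]]' | grep -E 'eef|force'
```

```text
eef_pos: [0.5915, -0.1312, 0.1477]
contact_force: [-0.7, 2.7, 3.3]
eef_pos: [0.5915, -0.1312, 0.1462]
contact_force: [0.2, 1.9, 1.7]
```

```bash
python3 -m inch '[[-1,[0,0,0.08],0],[-1,[0,0,0.15],0]]' | grep -E 'eef|force'
python3 -m inch '[[-1,[0,0,0.08],0],[-1,[0,0,0.15],0]]' | grep -E 'eef|force'
```

```text
eef_pos: [0.5916, -0.1312, 0.1449]
contact_force: [-0.2, 2.5, 3.4]
eef_pos: [0.5919, -0.1312, 0.1438]
contact_force: [-0.4, 2.8, 5.6]
```

```bash
python3 -m inch '[[-1,[0,0,0.08],0],[-1,[0,0,0.15],0]]' | grep -E 'eef|force'
```

```text
eef_pos: [0.5921, -0.1312, 0.1427]
contact_force: [-1.2, 3.1, 6.2]
```

```bash
python3 -m inch '[[-1,[0,0,0.06],0],[-1,[0,0,0.12],0]]' | grep -E 'eef|force'
```

```text
eef_pos: [0.5924, -0.1312, 0.142]
contact_force: [-0.6, 2.8, 8.1]
```

```bash
python3 -m inch '[[-1,[0,0,-4.2],0],[-1,[1.45,-11,-4.2],0],[-1,[1.45,-11,-4.2],0],[-1,[1.45,-11,-4.2],0],[-1,[1.45,-11,-3.4],0],[-1,[1.45,-11,-3],0],[-1,[1.45,-11,-3],0],[-1,[1.45,-11,-3],0]]'
python3 -m inch '[[-1,[0,0,0.2],0],[-1,[0,0,0.4],0],[-1,[0.05,0,0.55],0],[-1,[0.1,0,0.7],0],[-1,[0.14,0,0.8],0],[-1,[0.18,0,0.9],0],[-1,[0.22,0,1],0],[-1,[0.25,0,1.1],0],[-1,[0.28,0,1.2],0],[-1,[0.31,0,1.3],0]]'
python3 -m inch '[[-1,[0.03,0,0.1],0],[-1,[0.05,0,0.2],0],[-1,[0.07,0,0.3],0]]' | grep -E 'eef|force'
python3 -m inch '[[-1,[0.02,0,0.1],0],[-1,[0.04,0,0.2],0]]' | grep -E 'eef|force'
```

```text
time: 21.75
eef_pos: [0.5897, -0.0217, 0.1699]
tcp_rot: [0.997, 0.072, -0.001, 0.0]
contact_force: [-0.6, 0.3, -0.3]
opening: -0.003
time: 22.75
eef_pos: [0.5929, -0.0199, 0.1576]
tcp_rot: [0.997, 0.073, 0.0, 0.0]
contact_force: [0.6, -2.2, 3.0]
opening: 0.005
eef_pos: [0.5935, -0.0197, 0.1545]
contact_force: [-0.1, -2.6, 2.9]
eef_pos: [0.5939, -0.0196, 0.1525]
contact_force: [0.2, -2.5, 3.4]
```

```bash
python3 -m inch '[[-1,[0.02,0,0.1],0],[-1,[0.04,0,0.2],0]]' | grep -E 'eef|force'
python3 -m inch '[[-1,[0.01,0,0.08],0],[-1,[0.02,0,0.15],0]]' | grep -E 'eef|force'
```

```text
eef_pos: [0.5943, -0.0196, 0.1505]
contact_force: [-1.0, -2.2, 2.5]
eef_pos: [0.5945, -0.0195, 0.149]
contact_force: [-0.1, -2.4, 2.9]
```

```bash
python3 -m inch '[[-1,[0.01,0,0.08],0],[-1,[0.02,0,0.15],0]]' | grep -E 'eef|force'
python3 -m inch '[[-1,[0.01,0,0.08],0],[-1,[0.01,0,0.15],0]]' | grep -E 'eef|force'
python3 -m inch '[[-1,[0,0,0.08],0],[-1,[0,0,0.15],0]]' | grep -E 'eef|force'
```

```text
eef_pos: [0.5947, -0.0195, 0.1476]
contact_force: [-0.2, -2.0, 2.1]
eef_pos: [0.5949, -0.0195, 0.1461]
contact_force: [0.2, -1.9, 3.4]
eef_pos: [0.595, -0.0195, 0.1449]
contact_force: [-0.7, -1.9, 3.8]
```

```bash
python3 -m inch '[[-1,[0,0,0.08],0],[-1,[0,0,0.15],0]]' | grep -E 'eef|force'
```

```text
eef_pos: [0.5953, -0.0195, 0.1438]
contact_force: [-0.4, -2.4, 6.1]
```

```bash
python3 -m inch '[[-1,[0,0,0.06],0],[-1,[0,0,0.12],0]]' | grep -E 'eef|force'
```

```text
eef_pos: [0.5956, -0.0194, 0.1431]
contact_force: [-0.3, -2.0, 7.1]
```

```bash
python3 -m inch '[[-1,[0,0,0],0],[-1,[0,0,0],0],[-1,[0,0,0],0],[-1,[0,0,0],0]]' | grep -E 'eef|force'
```

```text
eef_pos: [0.5956, -0.0195, 0.1431]
contact_force: [1.0, -1.5, 6.9]
```

```bash
python3 -m inch '[[-1,[0,0,-2.5],0],[-1,[4.6,6.4,-2.5],0],[-1,[4.6,6.4,-2.5],0],[-1,[4.6,6.4,-1.2],0],[-1,[4.6,6.4,-0.4],0],[-1,[4.6,6.4,-0.4],0],[-1,[4.6,6.4,-0.4],0]]' | grep -E 'eef|force'
python3 -m inch '[[-1,[0,0,0.1],0],[-1,[0,0,0.2],0],[-1,[0,0,0.28],0]]' | grep -E 'eef|force'
```

```text
eef_pos: [0.6483, -0.0748, 0.1446]
contact_force: [-0.0, 0.3, 0.2]
eef_pos: [0.6496, -0.0758, 0.1432]
contact_force: [-0.4, 0.2, -1.3]
```

```bash
python3 -m inch '[[-1,[0,0,0.05],0],[-1,[0,0,0.1],0]]' | grep -E 'eef|force'
```

```text
eef_pos: [0.6497, -0.0761, 0.1424]
contact_force: [-1.2, 0.0, 3.4]
```

```bash
python3 -m inch '[[-1,[0,0,0.05],0],[-1,[0,0,0.1],0]]' | grep -E 'eef|force'
```

```text
eef_pos: [0.6499, -0.0763, 0.1423]
contact_force: [-2.5, -0.5, 6.5]
```

```bash
python3 -m inch '[[-1,[0,0,0.03],0],[-1,[0,0,0.06],0]]' | grep -E 'eef|force'
```

```text
eef_pos: [0.65, -0.0765, 0.1422]
contact_force: [-3.4, 0.5, 7.6]
```

Lever A is still snug: 7.6 N and it did not move further. Same feel on D, the other early one.

```bash
python3 -m inch '[[-1,[0,0,-2.5],0],[-1,[-11,-1.9,-2.5],0],[-1,[-11,-1.9,-2.5],0],[-1,[-11,-1.9,-2],0],[-1,[-11,-1.9,-1.2],0],[-1,[-11,-1.9,-0.7],0],[-1,[-11,-1.9,-0.7],0],[-1,[-11,-1.9,-0.7],0]]' | grep -E 'eef|force'
python3 -m inch '[[-1,[0,0,0.1],0],[-1,[0,0,0.2],0],[-1,[0,0,0.3],0],[-1,[0,0,0.38],0]]' | grep -E 'eef|force'
```

```text
eef_pos: [0.5393, -0.0736, 0.1475]
contact_force: [1.5, -0.0, 1.1]
eef_pos: [0.5382, -0.0734, 0.1437]
contact_force: [-1.0, 0.9, 2.8]
```

```bash
python3 -m inch '[[-1,[0,0,0.05],0],[-1,[0,0,0.1],0]]' | grep -E 'eef|force'
```

```text
eef_pos: [0.5384, -0.0736, 0.1436]
contact_force: [-2.2, -0.8, 5.1]
```

```bash
python3 -m inch '[[-1,[0,0,0.04],0],[-1,[0,0,0.08],0]]' | grep -E 'eef|force'
```

```text
eef_pos: [0.5384, -0.0737, 0.1433]
contact_force: [-2.2, 0.2, 6.5]
```

```bash
python3 -m inch '[[-1,[0,0,0.03],0],[-1,[0,0,0.06],0]]' | grep -E 'eef|force'
```

```text
eef_pos: [0.5384, -0.0738, 0.1428]
contact_force: [-3.2, -0.8, 6.5]
```

```bash
python3 -m inch '[[-1,[0,0,0.03],0],[-1,[0,0,0.07],0]]' | grep -E 'eef|force'
```

```text
eef_pos: [0.5385, -0.0738, 0.1423]
contact_force: [-3.2, -0.4, 7.4]
```

D is snug at 7.4 N. I'll withdraw and look.

```bash
python3 -m inch '[[-1,[0,0,-4],0],[-1,[0,0,-8],0],[-1,[0,0,-12],0],[-1,[0,0,-16],0],[-1,[2,-1,-18],0],[-1,[5.5,1,-18],0],[-1,[5.5,1,-18],0],[-1,[5.5,1,-18],0],[-1,[5.5,1,-18],0]]'
python3 - <<'E'
from h import *
k=cal("wrist");w=cams.read_camera("wrist");im=cams.read_camera("scene")
cv2.imwrite("pics/f.png",np.hstack([cv2.resize(im[180:290,230:340],(400,400),interpolation=2),cv2.resize(w[50:250,220:420],(400,400),interpolation=2)]))
for c,s in red(w)[0]: print(c.round(1),s[4],plane(*k,c,.113).round(4))
E
```

```text
time: 29.55
eef_pos: [0.5932, -0.075, 0.3197]
tcp_rot: [0.997, 0.073, -0.001, -0.0]
contact_force: [-0.5, -0.6, -0.7]
opening: 0.0
[333.3 113. ] 440 [ 0.6514 -0.0769  0.113 ]
[559.6 164.6] 3089 [ 0.6339 -0.3262  0.113 ]
[270.4 156.2] 405 [ 0.5973 -0.0177  0.113 ]
[374.5 175.6] 379 [ 0.5926 -0.1318  0.113 ]
[313.3 215.3] 333 [ 0.5365 -0.0724  0.113 ]
[ 26.1 242.5] 1275 [0.4528 0.256  0.113 ]
```

View pics/f.png

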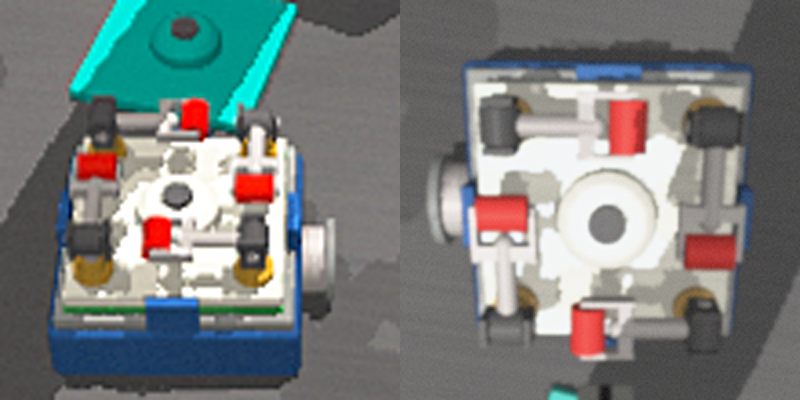

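All four levers are down to near level and even, the cover looks flat on the gasket, and the can and screwdriver are unmoved (559,165 and 26,242).

```bash
python3 -c "
from plant import ctrl;print(ctrl.sign_off())"
```

```text
the job is handed in; nothing more can be done
None
```

The pump cover is drawn down and the job is handed in at about 30 s, with the arm clear of everything.

- **Half way:** I pressed all four levers to about 0.4 rad, crosswise. In the order I took the housing's axes, that was levers 0, 2, 1, 3. The housing looks the same every quarter turn, so the numbers could be shifted, but the diagonal pairs hold either way.
- **Snug:** I went round in the same order and stopped each lever on the force rise. The last moving readings were about 8.5, 7.7, 8.1 and 7.1 N, so the first and third ended slightly above 7–8 N. All stayed below the 11 N crush limit.
- **Extra check:** I then felt levers 0 and 2 again. Lever 0 had not loosened and held 7.6 N without moving. Lever 2 had eased slightly, so I pressed it about 1 mm further to 7.4 N. I did not re-feel levers 1 and 3.
- **Last look:** All rollers stopped within about 1 mm of the same height, close to level (about 0.75–0.77 rad), and the cover looked flat on the gasket. The can and screwdriver were where they started; I did not measure the other bystanders.

**Readings that disagreed:**
- Force readings scattered by about 1 N.
- A sideways force of 2–3 N along the rollers showed up during most presses.
- Levers 1 and 3 read about 3 N while free, not the stated 4–5 N.
- The static reading on lever 3 was 6.9 N, above the 1–4 N given for snug but below the 8 N crush limit. I put this down to the arm still pressing against a stuck lever.

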